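# Jack up the front of a bench centrifuge and hold it

### The job

I want to change a front foot of the centrifuge: stand the small hand-lever jack flat on the bench, handle up, with its saddle centred under the marked lift point, the steel lug in the middle of the centrifuge's front. Then press the pump handle all the way down so that the jack alone raises the front feet off the bench, and finish while still holding the handle down: there is no catch, and the centrifuge must not drop back. Do not lean on or lift the centrifuge yourself, and leave the other things on the bench where they are.

Things in the scene. Friction and masses are not known exactly. Their poses are not given: they have to be found in the camera images.
- lift_point (a point): Middle of the underside of the lift pad: a dark disc 30 mm across, 59 mm above the bench, fixed under the jacking lug. 35 mm out from the centrifuge's front face, 18 mm inside the lug's free edge. Axes of the centrifuge: -x points straight out of its front; z up.
- lug_top (a point): Middle of the lug's top, right above the lift point, 68 mm above the bench. The lug is a level steel plate 52 mm wide standing out 53 mm from the middle of the centrifuge's front, marked by a round boss on top and an arrow plate on the front above it. Axes as lift_point.
- centrifuge (a joint): Tilt of the bench centrifuge (white-grey casing with round lid, 270 wide, 320 deep, 230 mm high, underside at 30 mm) about its rear feet, which stay put 325 mm behind the lift point: 0 on all feet, grows as the front rises. Front feet 63 mm behind the lift point, 108 mm to either side. About 12 kg: 30 to 55 N on the lift point; sinks back when not held.
- jack: Small loose steel hand-lever jack, 0.9 kg. Origin on its underside below the lever's pin; x points along it from handle to saddle, z up. Base plate 163 x 64 x 6 mm, from x = -85 to 78 mm. The lever's pin runs along y, 56 mm above the underside. The saddle's centre lies at x = 59 mm with the handle up, 61 mm with it down.
- jack_cheeks (a point): Where to grip the jack to carry it: midway between its two upright steel side plates (cheeks), 1 mm ahead of its origin, 42 mm above its underside. The cheeks stand from 6 to 66 mm, are 50 mm long along x and 40 mm wide over their outsides: grip across them, along the jack's y. Axes as the jack.
- saddle_top (a point): Middle of the top of the saddle, a black round pad 36 mm across on a swivel at the front end of the lever. With the handle up its top is 46 mm above the bench, so it passes under the lift pad with 13 mm to spare; it would be 74 mm high with the handle fully down.
- jack_lever (a joint): Angle of the jack's pump lever: 0 with the handle up (a light return spring keeps it there), grows as the handle is pressed down; stop at 0.46 rad = fully down. The saddle meets the lift pad at about 0.22 rad. No catch: the load pushes it back up when let go.
- jack_handle (a point): Middle of the pump handle's round rubber grip, 24 mm thick, 95 mm long, 250 mm from the pin on the jack's -x side. The handle slopes 0.38 rad up from the pin at lever 0 (grip centre 149 mm above the bench), 0.08 rad below level fully down (36 mm); it moves in an upright arc about the pin. Pressing takes 1 to 2 N unloaded, 10 to 18 N loaded.
- spare_foot: Leave alone: spare rubber foot with a 20 mm threaded stud, a black disc 32 mm across, 38 mm high over all, loose near the front of the centrifuge. Origin at the middle of its underside, z up.
- spanner: Leave alone: flat steel open-ended spanner, 160 mm long, 8 mm thick, loose. Origin at the middle of its underside, z up.
- tip_box: Leave alone: box of pipette tips, 87 x 122 x 70 mm, loose. Origin at the middle of its underside, z up.
- beaker: Leave alone: glass beaker, 68 mm across, 90 mm high, loose. Origin at the middle of its underside, z up.
- reagent_bottle: Leave alone: amber bottle with black cap, 72 mm across, 150 mm high, loose. Origin at the middle of its underside, z up.
- petri_dish: Leave alone: closed clear petri dish, 94 mm across, 18 mm high, loose. Origin at the middle of its underside, z up.
- weighing_bottle: Leave alone: small stoppered glass weighing bottle, 50 mm across, 58 mm high, loose. Origin at the middle of its underside, z up.

How it is judged (in metres and radians):
On the way, in this order (a step that is already met when the one before it is completed fails the run):
1. the jack stands flat on the bench, its saddle under the lift point and the handle still up (horizontal distance between saddle_top and lift_point below 0.012 m and height (world z) of jack_cheeks below 0.046 m and angle between jack_cheeks's own z axis and vertical below 0.06 rad and value of joint jack_lever below 0.1 rad and value of joint centrifuge below 0.005 rad), for 0.2 s.
2. the handle is pressed down and the jack carries the raised front of the centrifuge (value of joint centrifuge above 0.03 rad and value of joint jack_lever above 0.4 rad and horizontal distance between saddle_top and lift_point below 0.014 m and contact force between jack_saddle and centrifuge above 15 N), for 0.2 s.
At the end, for the whole second after the job is handed in: Hand holds the lever within 0.06 rad of its stop (4 N or more); the saddle, within 14 mm of the lift point, carries the centrifuge (15 N or more), tilted over 0.03 rad and still; jack level; robot off the centrifuge; bystanders within 30 mm of their places and upright (all of step 2 and contact force between any of the fingers, the arm and jack_lever above 4 N and contact force between each of the arm, the fingers and centrifuge below 1 N and angle between jack_cheeks's own z axis and vertical below 0.1 rad and velocity of joint centrifuge between -0.05 and 0.05 rad/s and not (distance of any of spare_foot, spanner, tip_box, beaker, reagent_bottle, petri_dish, weighing_bottle from where it was at the start of the episode above 0.03 m or angle between any of spare_foot, spanner, tip_box, beaker, reagent_bottle, petri_dish, weighing_bottle's own z axis and vertical above 0.5 rad)); the arm keeps its last pose, push and grip.
It fails at once if the robot leaned on or lifted the centrifuge itself (contact force between any of the arm, the fingers and centrifuge above 10 N).
It fails at once if the raised centrifuge was let drop (velocity of joint centrifuge below -0.3 rad/s).
It fails at once if another thing on the bench was knocked over or pushed away (distance of any of spare_foot, spanner, tip_box, beaker, reagent_bottle, petri_dish, weighing_bottle from where it was at the start of the episode above 0.03 m or angle between any of spare_foot, spanner, tip_box, beaker, reagent_bottle, petri_dish, weighing_bottle's own z axis and vertical above 0.5 rad).
It also fails if it takes over 51 s, if anything falls off the work surface, if the arm or the gripper's body presses on something with over 40 N, if the wrist force passes 120 N, or if a joint passes its speed limit or range.

### The arm

A 7-joint arm with a two-finger parallel gripper is mounted at the origin on the work surface. World frame = base frame: x ahead of the robot, y to its left, z up, the work surface at z = 0. Lengths are in mm, angles in rad, forces in N, time in s.
With the tool pointing down it reaches from about 425 to 875 mm from the base axis. Payload 8.4 kg.
Tool frame: the origin (TCP) lies on the centre line of the jaws, within the pads' length; the fingertips stand 8 mm ahead of it and the grasp point (between the pads) lies 11 mm behind it (finger_overhang is the distance from the TCP to the fingertips, in mm); z points along the fingers, x is the direction in which the jaws open and shut, and the axes are right-handed (so a half turn about z gives the same grasp; the last joint's range is limited). The gripper opens to 85 mm and grips with 20 to 120 N. Pads are 22 mm wide; open, the fingers measure 114 mm over their backs; the gripper's body (76 mm by 85 mm) begins 54 mm behind the grasp point. The pads swing forward as they close: fully open they stand 13 mm farther back than shut.
Start: joints at [1.142, 0.333, 0.04, 1.465, -0.013, 1.343, -0.059], TCP at [210.482, -614.949, 239.308] pointing down, gripper open.
Joint ranges: [-2.58, 2.58], [-0.38, 2.09], [-1.3, 1.39], [0.25, 2.4], [-1.5, 4.64], [0.08, 2.09], [-2.65, 2.65]. Speed limits (rad/s): [2.22, 2.22, 2.79, 2.79, 3.14, 3.14, 3.14].

### API

Orientations are given as a rotation vector (axis times angle).
In Python, from station import * gives the robot as it stands. Calls block until the motion is done:
- move_to(position, orientation): joint-space move of the TCP to a pose.
- move_l(position, attitude=None, feed=150): straight line of the TCP; attitude=None keeps the orientation; feed is the mean speed in mm/s.
- move_joints(angles): joint-space move.
- move_gripper(opening, newtons=None): finger opening in mm; newtons is the grip in N (None keeps the last); returns when the fingers have stopped.
- hold(seconds).
- solve_ik(position, orientation): joint angles nearest the present ones, or None.
- grab_frame(name): name is "scene" or "top" or "wrist"; returns (picture, depth): 384x512x3 uint8, blue, green, red; 384x512 float32, mm along the optical axis (not along the pixel's ray), 0 where there is no reading.
- get_calibration(name): a dict with "vfov" (degrees; the focal length in pixels is half the picture's height over the tangent of half this angle, whatever the lens; pixels are square), "cx", "cy" (the principal point, pixels), "eye" and "rotation" of the camera in the world. Camera axes: x right, y up, looking along -z (the intrinsics and any distortion apply to the point x, -y, -z); pixel columns grow to the right and rows downward; lengths in mm; the calibration is good to about 2 mm. A picture is of the moment at which its call begins: read the wrist's pose just before it. get_calibration takes no time and is no camera call; for the wrist camera it gives the pose at the moment of the call.
A pose or a line that the arm cannot do raises Unreachable and nothing moves.
- finish_job(): hands the job in, once; it reports no verdict.
Readings, each from a call of its own:
- get_t(): time.
- get_joint_positions(): joint angles.
- get_qvel(): joint speeds.
- get_joint_efforts(): joint torques, N m.
- get_position(): TCP position.
- get_eef_rot(): TCP orientation.
- get_contact_force(): force on the tool from outside, world axes, zero at the start.
- get_moment(): the same for the moment, N m.
- get_opening(): finger opening in mm.
Only numpy, scipy, OpenCV 4.12 (cv2) and the standard library are available. Lean on these libraries where they do the work, as an engineer would, in place of code of your own. Each camera call takes 0.05 s, during which the arm holds its last target.

## Working session

There is one attempt and no reset: what is moved stays moved. The work goes in short steps, each a Python script; the robot and the scene stay as the last script left them, time stands still between calls to the robot, and variables do not carry over. Pictures are saved under pics/ and viewed, and the job is handed in when it is done.

```bash
ls; mkdir -p pics; cat > a.py <<'E'
from station import *
import cv2,numpy as np
for n in ["scene","top","wrist"]:
    c=get_calibration(n); p,d=grab_frame(n)
    cv2.imwrite(f"pics/{n}0.png",p); np.savez(f"pics/{n}0.npz",p=p,d=d,**c)
    print(n,c,(d>0).mean())
print(get_t(),get_eef_rot(),get_position())
E
python3 a.py
```

```text
pics
scene {'vfov': 51.34564944213506, 'cx': 256.32575351418967, 'cy': 190.57718547350058, 'eye': array([1041.22382607, -627.10441476,  763.38970595]), 'rotation': array([0.88992496, 0.28851938, 0.6269855 ])} 0.9961751302083334
top {'vfov': 48.10073220617838, 'cx': 257.2251398418729, 'cy': 195.5412178326888, 'eye': array([ 409.85340626,   51.1285503 , 1333.03997257]), 'rotation': array([ 0.05890609, -0.05752033, -1.58023166])} 0.9962158203125
wrist {'vfov': 62.12139128262717, 'cx': 259.644530515461, 'cy': 193.01919029181607, 'eye': array([ 285.55032189, -589.89634848,  371.7637344 ]), 'rotation': array([-0.27388277,  0.19679542, -1.22964768])} 0.996307373046875
0.15 [-2.55546791e+00  1.82620656e+00  1.67289066e-03] [ 210.38741831 -614.64267873  238.63537609]
```

View pics/scene0.png

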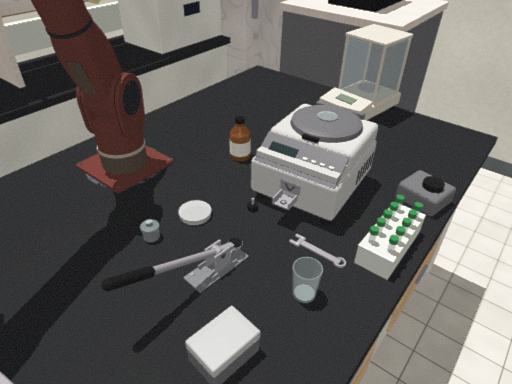

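View pics/top0.png

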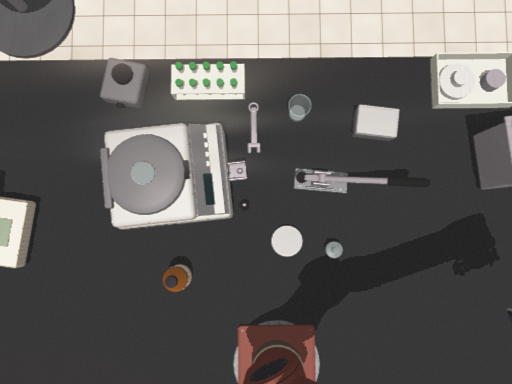

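View pics/wrist0.png

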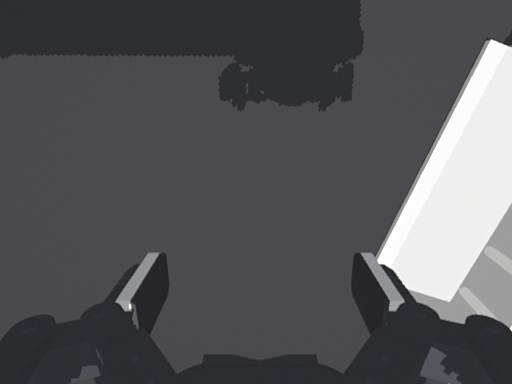

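The scene view shows the jack with its saddle at (235,243) and grip at (130,277), and the lug at (287,195). In the top view the saddle is at (301,177), the grip at (408,182), the lug at (237,171), the spare foot at (244,204) and the spanner at (253,130). I'll localise these roughly from the top view, then look closer with the wrist camera.

```bash
cat > h.py <<'E'
import cv2,numpy as np
from scipy.spatial.transform import Rotation as R
def ray(c,u,v):
    f=192/np.tan(np.radians(float(c['vfov']))/2)
    d=np.array([(u-c['cx'])/f,-(v-c['cy'])/f,-1.])
    return R.from_rotvec(c['rotation']).apply(d)
def onplane(c,u,v,z):
    d=ray(c,u,v); e=np.asarray(c['eye']); return e+d*(z-e[2])/d[2]
def bydepth(c,D,u,v): return np.asarray(c['eye'])+ray(c,u,v)*D[int(v),int(u)]
def proj(c,P):
    f=192/np.tan(np.radians(float(c['vfov']))/2)
    q=R.from_rotvec(c['rotation']).inv().apply(np.asarray(P)-c['eye'])
    return c['cx']+f*q[...,0]/-q[...,2], c['cy']-f*q[...,1]/-q[...,2]
E
cat > b.py <<'E'
from h import *
t=np.load('pics/top0.npz'); s=np.load('pics/scene0.npz')
np.set_printoptions(precision=1,suppress=True)
for n,u,v,z in [('saddle',301,177,46),('grip',408,182,149),('lug',239,171,68),('bossfoot',244,204,30),('sp1',253,106,8),('sp2',254,150,8),('petri',287,241,18),('wb',334,250,58)]:
    print(n,onplane(t,u,v,z),bydepth(t,t['d'],u,v))
for n,u,v,z in [('saddle',236,243,46),('grip',130,277,149),('lug',289,188,68)]:
    print(n,onplane(s,u,v,z),bydepth(s,s['d'],u,v))
w=np.load('pics/wrist0.npz')
T=R.from_rotvec([-2.55546791e+00,1.82620656e+00,1.67e-03])
print('cam in tool',T.inv().apply(w['eye']-np.array([ 210.4,-614.6,238.6])), T.as_matrix(), T.inv().as_matrix()@R.from_rotvec(w['rotation']).as_matrix())
p=t['p'][90:260,180:450]; cv2.imwrite('pics/topz.png',cv2.resize(p,None,fx=2.9,fy=2.9,interpolation=cv2.INTER_CUBIC))
E
python3 b.py
```

```text
saddle [559.9 -80.5  46. ] [559.8 -80.5  46.4]
grip [ 530.9 -365.5  149. ] [ 530.1 -362.6  157.4]
lug [577.1 105.   68. ] [576.9 104.9  69.7]
bossfoot [481.2  92.2  30. ] [480.5  91.8  41.5]
sp1 [789.9  62.2   8. ] [790.8  62.2   4.7]
sp2 [650.4  60.4   8. ] [651.8  60.4   0.3]
petri [367.8 -37.3  18. ] [367.9 -37.2  20. ]
wb [ 341.4 -172.6   58. ] [ 341.4 -172.4   58.9]
saddle [566.5 -83.7  46. ] [563.3 -80.1  41.2]
grip [ 534.9 -364.5  149. ] [ 541.9 -368.1  157.5]
lug [554.2 167.5  68. ] [572.9 137.1  94.6]
cam in tool [   0.8  -79.1 -133.2] [[ 0.3 -0.9 -0. ]
 [-0.9 -0.3  0. ]
 [-0.   0.  -1. ]] [[ 1.  -0.  -0. ]
 [-0.  -1.  -0.3]
 [-0.   0.3 -1. ]]
```

View pics/topz.png

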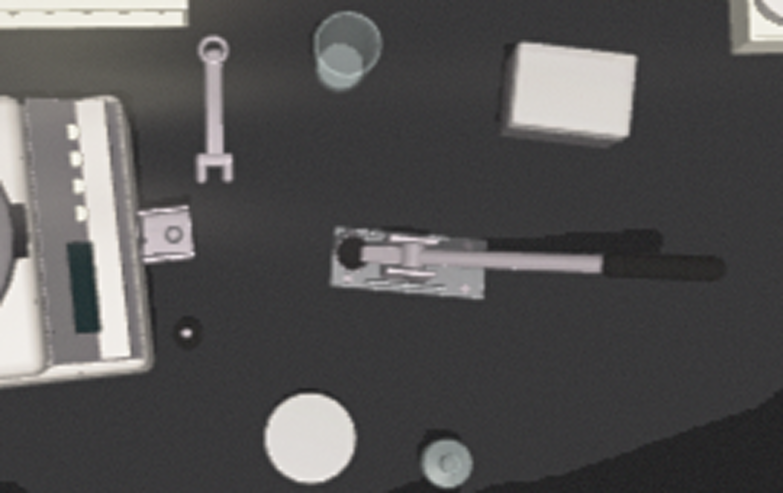

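```bash
cat > c.py <<'E'
from station import *
from h import *
A=[0,np.pi,0]
def shot(n):
    c=get_calibration("wrist"); p,d=grab_frame("wrist")
    cv2.imwrite(f"pics/{n}.png",p); np.savez(f"pics/{n}.npz",p=p,d=d,**c)
for q in ([560,-130,260],[570,60,290],[557,-140,31],[577,47,31],[577,-190,140]): print(solve_ik(q,A))
move_to([560,-130,280],A); hold(.3); shot('w1')
move_to([570,55,290],A); hold(.3); shot('w2')
print(get_t(),get_position(),get_eef_rot(),get_contact_force())
E
python3 c.py
```

```text
[-0.88038679  0.40280732  1.33895856  1.66543254 -0.398034    1.39326723
 -2.62826463]
None
[-0.72740611  0.74543898  1.21240861  1.90403866 -0.80030221  1.08694793
 -2.32270019]
[ 0.6875798   0.6679555  -1.09648732  1.81075344  0.67009048  1.09126146
  2.4870204 ]
[-0.63543448  0.60468893  1.2176853   1.73497666 -0.60013726  1.23616816
 -2.40634262]Traceback (most recent call last):
  File "c.py", line 9, in <module>
    move_to([570,55,290],A); hold(.3); shot('w2')
    ~~~~~~~^^^^^^^^^^^^^^^^
station.Unreachable: the arm cannot take that pose within its joint ranges
```

```bash
cat > d.py <<'E'
from station import *
from h import *
np.set_printoptions(precision=2,suppress=True)
print(get_position(),get_joint_positions())
for P in ([557,-140,31],[557,-140,36],[577,0,36],[577,47,31],[577,47,36],[577,47,120],[560,-60,280],[577,47,200],[577,47,250]):
  for yaw in (-20,-10,0,10,20):
    r=(R.from_euler('z',yaw,degrees=True)*R.from_rotvec([0,np.pi,0])).as_rotvec()
    q=solve_ik(P,r); print(P,yaw,None if q is None else np.array(q))
E
python3 d.py
```

```text
[ 559.92 -130.23  279.97] [-0.88  0.38  1.34  1.63 -0.37  1.43 -2.65]
[557, -140, 31] -20 [-0.74  0.78  1.24  1.9  -0.83  1.11 -2.65]
[557, -140, 31] -10 [-0.66  0.64  1.08  1.9  -0.66  1.02 -2.6 ]
[557, -140, 31] 0 [-0.63  0.6   1.03  1.9  -0.62  1.   -2.46]
[557, -140, 31] 10 [-0.61  0.58  1.    1.9  -0.59  0.99 -2.31]
[557, -140, 31] 20 [-0.59  0.57  0.97  1.9  -0.56  0.97 -2.16]
[557, -140, 36] -20 [-0.75  0.77  1.25  1.9  -0.83  1.12 -2.65]
[557, -140, 36] -10 [-0.67  0.63  1.09  1.9  -0.66  1.02 -2.6 ]
[557, -140, 36] 0 [-0.64  0.6   1.04  1.9  -0.61  1.   -2.47]
[557, -140, 36] 10 [-0.62  0.58  1.01  1.9  -0.58  0.99 -2.31]
[557, -140, 36] 20 [-0.6   0.56  0.97  1.9  -0.56  0.98 -2.16]
[577, 0, 36] -20 [ 0.77  0.65 -1.1   1.81  0.66  1.09  2.23]
[577, 0, 36] -10 [ 0.77  0.65 -1.1   1.81  0.66  1.09  2.4 ]
[577, 0, 36] 0 [-0.95  0.69  1.16  1.89 -0.73  1.06 -2.62]
[577, 0, 36] 10 [-0.87  0.59  1.02  1.89 -0.6   1.   -2.55]
[577, 0, 36] 20 [-0.85  0.58  0.99  1.89 -0.58  0.99 -2.39]
[577, 47, 31] -20 [ 0.69  0.67 -1.1   1.81  0.67  1.09  2.14]
[577, 47, 31] -10 [ 0.69  0.67 -1.1
[... 907 characters left out ...]
10 None
[560, -60, 280] 0 None
[560, -60, 280] 10 [-1.04  0.32  1.33  1.66 -0.32  1.41 -2.64]
[560, -60, 280] 20 [-1.03  0.3   1.3   1.66 -0.3   1.4  -2.48]
[577, 47, 200] -20 [ 0.71  0.41 -1.09  1.65  0.38  1.31  2.35]
[577, 47, 200] -10 [ 0.71  0.41 -1.09  1.65  0.38  1.31  2.52]
[577, 47, 200] 0 [ 0.79  0.48 -1.23  1.65  0.47  1.34  2.63]
[577, 47, 200] 10 [-1.17  0.54  1.37  1.74 -0.55  1.33 -2.65]
[577, 47, 200] 20 [-1.11  0.42  1.22  1.74 -0.41  1.28 -2.59]
[577, 47, 250] -20 [ 0.72  0.37 -1.1   1.59  0.33  1.39  2.38]
[577, 47, 250] -10 [ 0.72  0.37 -1.1   1.59  0.33  1.39  2.56]
[577, 47, 250] 0 None
[577, 47, 250] 10 None
[577, 47, 250] 20 [-1.15  0.39  1.27  1.67 -0.38  1.37 -2.61]
```

View pics/w1.png

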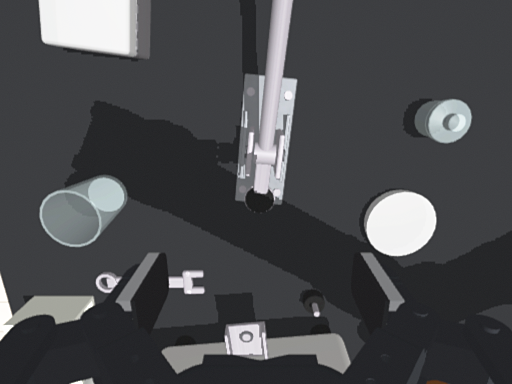

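w1 shows the jack base with corners near (246,75), (297,80), (283,205) and (236,202). The saddle is at (259,199), and the lug with its boss is at (246,337) between the fingers. I'll convert these to world points.

```bash
cat > e.py <<'E'
from h import *
np.set_printoptions(precision=1,suppress=True)
w=np.load('pics/w1.npz'); t=np.load('pics/top0.npz')
for n,u,v,z in [('c1',246,75,6),('c2',297,80,6),('c3',283,205,6),('c4',236,202,6),('saddle',259,199,46),('boss',246,337,70),('lugL',227,322,68),('lugR',264,322,68),('handle',279,30,120),('cheekL',249,153,66),('cheekR',281,153,66),('spannertip',203,281,8),('foot',316,303,20)]:
    print(n,onplane(w,u,v,z),bydepth(w,w['d'],u,v))
z=cv2.resize(w['p'][60:220,210:330],None,fx=4.5,fy=3.7,interpolation=cv2.INTER_CUBIC)
z=cv2.resize(w['p'][60:220,210:330],None,fx=3.6,fy=3.6,interpolation=cv2.INTER_CUBIC)
z2=cv2.resize(w['p'][300:384,190:300],None,fx=3,fy=3,interpolation=cv2.INTER_CUBIC)
o=np.zeros((580,770,3),np.uint8); o[:z.shape[0],:z.shape[1]]=z; o[:z2.shape[0],435:435+z2.shape[1]]=z2
cv2.imwrite('pics/w1z.png',o)
E
python3 e.py
```

```text
c1 [ 575.8 -227.1    6. ] [ 575.9 -227.2    4.7]
c2 [ 514.5 -221.5    6. ] [ 513.8 -221.6   -0.6]
c3 [527.7 -61.2   6. ] [527.3 -59.1   0.2]
c4 [591.6 -65.5   6. ] [592.1 -62.9  -1.3]
saddle [560.3 -83.7  46. ] [560.3 -83.8  46.5]
boss [577.7 101.8  70. ] [577.8 103.7  67.9]
lugL [602.4  79.3  68. ] [611.  138.3  -2.2]
lugR [553.9  79.4  68. ] [552.7 138.5  -2.3]
handle [ 543.5 -257.6  120. ] [ 543.  -259.1  110.5]
cheekL [ 571.3 -144.2   66. ] [ 571.3 -144.    65. ]
cheekR [ 536.  -144.1   66. ] [ 535.9 -143.8   64.2]
spannertip [642.7  56.8   8. ] [644.7  63.4  -1.9]
foot [477.2  86.1  20. ] [476.3  89.5  15.5]
```

View pics/w1z.png

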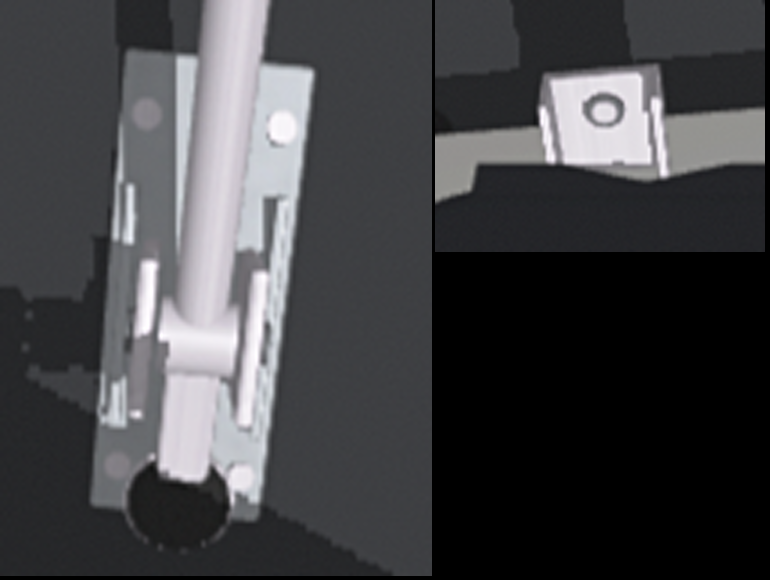

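Base length measures 161.6 mm against 163 given, yaw is 84.9°, and the saddle agrees from both views at about (559,-83). The lift point is about (578,102). Picking the jack now.

```bash
cat > pk.py <<'E'
from station import *
from h import *
np.set_printoptions(precision=2,suppress=True)
th=np.radians(84.9); d=np.array([np.cos(th),np.sin(th)]); O=np.array([559,-83])-59*d
def att(deg): return (R.from_euler('z',deg-90,degrees=True)*R.from_rotvec([0,np.pi,0])).as_rotvec()
g=O-4*d
print(O,g)
move_gripper(66,110)
move_to([*g,140],att(84.9)); print(get_contact_force(),get_joint_positions())
for z in (90,60,42,30):
    move_l([*g,z],feed=100); f=np.array(get_contact_force()); print(z,f,get_position())
    if np.linalg.norm(f)>15: print('STOP'); break
c=get_calibration("wrist"); p,D=grab_frame("wrist"); cv2.imwrite("pics/w3.png",p)
p,D=grab_frame("scene"); cv2.imwrite("pics/s3.png",p); print(get_t())
E
python3 pk.py
```

```text
[ 553.76 -141.77] [ 553.4  -145.75]
[-0.04  0.51  0.24] [-0.76  0.5   1.22  1.82 -0.51  1.18 -2.61]
90 [-0.02  0.1   1.57] [ 553.55 -146.01   90.25]
60 [-0.33 -0.38 -0.09] [ 553.01 -145.87   59.54]
42 [ 0.62 -0.19  0.25] [ 552.89 -145.69   41.33]
30 [ 0.26 -0.27  0.37] [ 553.04 -145.67   29.64]
5.6833
```

```bash
python3 - <<'E'
import cv2,numpy as np
a=cv2.imread('pics/w3.png');b=cv2.imread('pics/s3.png')[150:342,80:336]
o=np.zeros((600,512,3),np.uint8);o[:288,:384]=cv2.resize(a,(384,288));o[290:598,:411]=cv2.resize(b,(411,308));cv2.imwrite('pics/c3.png',o)
E
```

```text
(no output)
```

View pics/c3.png

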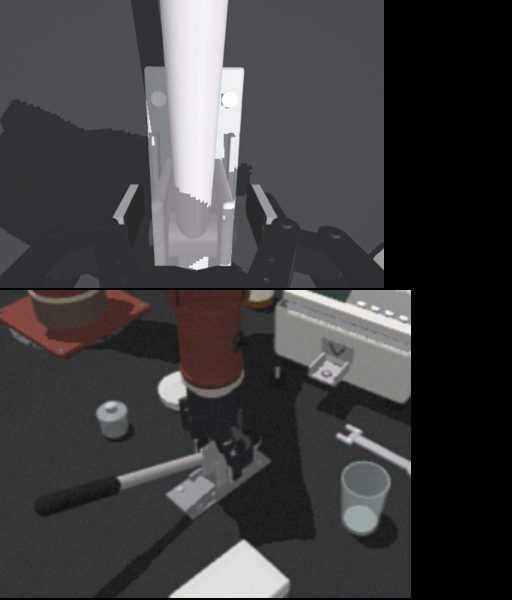

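```bash
cat > cr.py <<'E'
from station import *
from h import *
np.set_printoptions(precision=2,suppress=True)
def att(deg): return (R.from_euler('z',deg-90,degrees=True)*R.from_rotvec([0,np.pi,0])).as_rotvec()
L=np.array([577.8,102]); th=np.radians(93); d=np.array([np.cos(th),np.sin(th)])
move_gripper(20,110); print('open',get_opening(),get_contact_force(),get_position())
p=get_position()
move_l([p[0],p[1],p[2]+6],feed=30); print(get_contact_force(),get_moment())
w=L-(63+75)*d
move_l([*w,36],att(93),feed=60); hold(.3); print(get_position(),get_contact_force(),get_joint_positions())
c=get_calibration("wrist"); p,D=grab_frame("wrist"); cv2.imwrite("pics/w4.png",p); np.savez("pics/w4.npz",p=p,d=D,**c)
for n in("scene","top"):
  c=get_calibration(n);p,D=grab_frame(n); cv2.imwrite(f"pics/{n}4.png",p); np.savez(f"pics/{n}4.npz",p=p,d=D,**c)
print(get_t())
b=cv2.imread('pics/scene4.png')[130:322,140:396]
t=cv2.imread('pics/top4.png')[90:250,200:420]
o=np.zeros((600,512,3),np.uint8);o[:288,:384]=cv2.resize(b,(384,288));o[290:598,:424]=cv2.resize(t,(424,308));cv2.imwrite('pics/c4.png',o)
E
python3 cr.py
```

```text
open 38.78912137075591 [-0.51  1.18  5.04] [ 553.88 -145.88   30.71]
[-0.45  0.65 -9.11] [ 0.2  -0.03 -0.03]
[585.01 -35.89  36.01] [-0.3   0.02 -8.76] [-0.81  0.63  1.05  1.87 -0.64  1.03 -2.58]
8.925
```

View pics/c4.png

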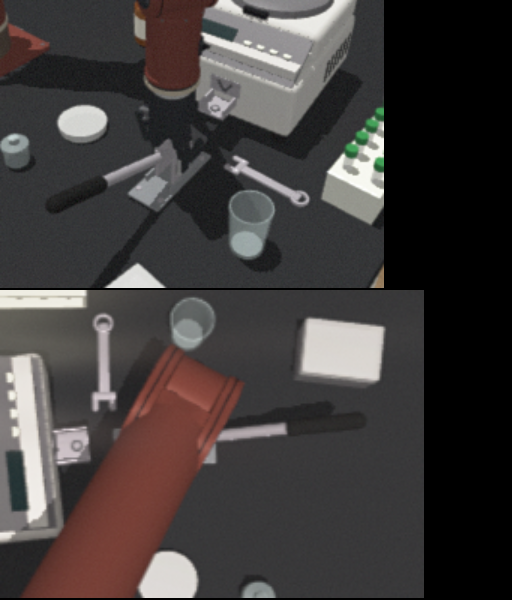

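View pics/w4.png

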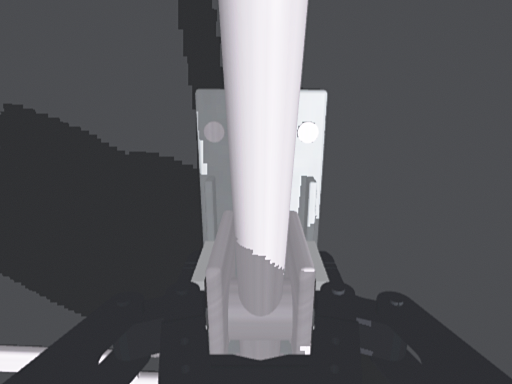

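The jack is held straight with its rear edge at row 91, columns 197 to 326, and the wrist reads about 9 N, the jack's weight. Checking how the jack sits in the hand.

```bash
python3 - <<'E'
from h import *
np.set_printoptions(precision=1,suppress=True)
w=np.load('pics/w4.npz')
for u,v in [(197,91),(326,91),(205,95),(318,95),(210,110),(312,110),(212,225),(300,222)]:
    print(onplane(w,u,v,11),bydepth(w,w['d'],u,v))
a=onplane(w,197,91,11);b=onplane(w,326,91,11);m=(a+b)/2
th=np.radians(93);d=np.array([np.cos(th),np.sin(th)])
print(m, 'behind tool', (m[:2]-np.array([585,-35.9]))@d, 'width',np.linalg.norm(a-b),'lateral',(m[:2]-np.array([585,-35.9]))@[d[1],-d[0]], 'yaw',np.degrees(np.arctan2((a-b)[1],(a-b)[0]))+90)
E
```

```text
[ 618.5 -113.9   11. ] [ 618.7 -113.9    9.7]
[ 557.6 -117.1   11. ] [ 555.1 -117.2   -1.6]
[ 614.7 -112.3   11. ] [ 615.  -112.2    9.4]
[ 561.1 -115.1   11. ] [ 560.9 -115.1    9.4]
[ 612.3 -105.5   11. ] [ 612.5 -105.4    9.5]
[ 563.3 -108.1   11. ] [ 563.3 -108.1   11.3]
[611.  -45.3  11. ] [609.7 -49.4  20.1]
[563.7 -49.5  11. ] [563.4 -48.9   9.5]
[ 588.  -115.5   11. ] behind tool -79.64010451159938 width 61.00027749397085 lateral -1.1556059884817527 yaw 93.01051529380123
```

Offset confirmed to about 1.5 mm. Sliding in under the lug and lowering.

```bash
cat > ins.py <<'E'
from station import *
from h import *
np.set_printoptions(precision=2,suppress=True)
L=np.array([577.8,102]); th=np.radians(93); d=np.array([np.cos(th),np.sin(th)])
for s in (40,20,10,0):
    move_l([*(L-(63.5+s)*d),34],feed=50); f=np.array(get_contact_force()); print(s,f)
    if np.hypot(f[0],f[1])>8: raise SystemExit('STOP')
for z in (32,31,30.4):
    move_l([*(L-63.5*d),z],feed=15); print(z,get_contact_force(),get_position())
hold(.2)
c=get_calibration("wrist"); p,D=grab_frame("wrist"); cv2.imwrite("pics/w5.png",p); np.savez("pics/w5.npz",p=p,d=D,**c)
for n in("scene","top"):
  c=get_calibration(n);p,D=grab_frame(n); cv2.imwrite(f"pics/{n}5.png",p); np.savez(f"pics/{n}5.npz",p=p,d=D,**c)
print(get_t(),get_joint_positions())
cv2.imwrite('pics/s5z.png',cv2.resize(cv2.imread('pics/scene5.png')[140:260,180:340],None,fx=4.5,fy=4.5,interpolation=cv2.INTER_CUBIC))
E
python3 ins.py
```

```text
40 [ 0.07  0.76 -8.01]
20 [-0.43 -0.05 -8.78]
10 [ 0.14 -0.38 -8.95]
0 [ 0.87  0.12 -8.37]
32 [ 0.41 -0.48 -9.27] [581.02  38.34  31.9 ]
31 [ 0.1   0.01 -8.77] [581.13  38.51  30.99]
30.4 [-3.86  0.86 -1.13] [581.2   38.56  30.75]
12.15 [-1.    0.71  1.15  1.88 -0.75  1.06 -2.63]
```

View pics/s5z.png

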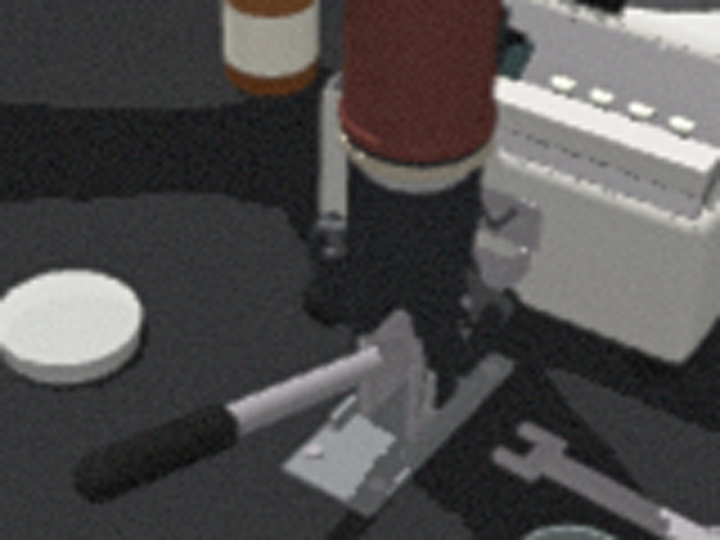

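View pics/w5.png

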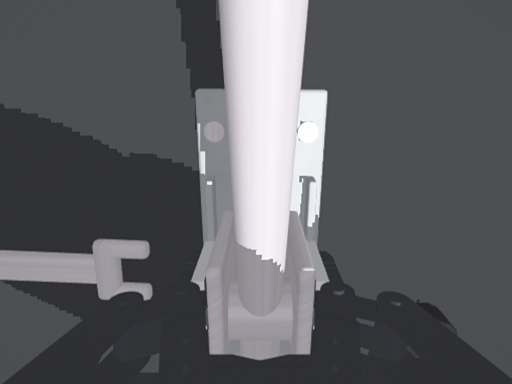

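The jack is down: the carried weight left the wrist, going from -9 N to about -1 N. Releasing, backing off and checking.

```bash
cat > rl.py <<'E'
from station import *
from h import *
np.set_printoptions(precision=2,suppress=True)
move_gripper(60); print(get_opening(),get_contact_force())
p=np.array(get_position())
for z in (60,100,135):
    move_l([p[0],p[1],z],feed=100); f=np.array(get_contact_force()); print(z,f)
    if np.linalg.norm(f)>15: raise SystemExit('STOP')
move_l([p[0],p[1]-120,170],feed=200); hold(.2)
c=get_calibration("wrist"); p,D=grab_frame("wrist"); cv2.imwrite("pics/w6.png",p); np.savez("pics/w6.npz",p=p,d=D,**c)
for n in("scene","top"):
  c=get_calibration(n);p,D=grab_frame(n); cv2.imwrite(f"pics/{n}6.png",p); np.savez(f"pics/{n}6.npz",p=p,d=D,**c)
print(get_t(),get_joint_positions())
O=np.array([580.9,43.1]); th=np.radians(93); d=np.array([*[np.cos(th),np.sin(th)],0]); lat=np.array([d[1],-d[0],0])
def pose(q,flip,adv=6):
    s=.38-q; P=np.array([*O,56])-d*250*np.cos(s)+np.array([0,0,250*np.sin(s)])
    tz=-(np.sin(s)*d+np.cos(s)*np.array([0,0,1])); tx=lat*flip; ty=np.cross(tz,tx)
    return P+adv*tz, R.from_matrix(np.c_[tx,ty,tz]).as_rotvec()
for fl in(-1,1):
  for q in (0,.23,.46): print(fl,q,pose(q,fl)[0],solve_ik(*pose(q,fl)))
a=cv2.resize(cv2.imread('pics/scene6.png')[130:290,120:360],(480,320),interpolation=cv2.INTER_CUBIC);b=cv2.resize(cv2.imread('pics/top6.png')[90:230,210:400],(380,280))
o=np.zeros((600,480,3),np.uint8);o[:320]=a;o[320:,:380]=b;cv2.imwrite('pics/c6.png',o)
E
python3 rl.py
```

```text
59.89677033197365 [-0.21  0.25 -0.4 ]
60 [-0.12  0.06 -0.1 ]
100 [-0.76 -0.73 -0.57]
135 [-0.09  0.52 -0.64]
15.1167 [-0.92  0.61  1.36  1.75 -0.63  1.3  -2.49]
-1 0 [ 593.17 -190.97  143.16] [-0.93  0.72  1.36  1.8  -0.41  1.03 -2.59]
-1 0.23 [ 593.88 -204.65   87.43] [-0.7   0.75  1.25  1.78 -0.65  1.09 -2.35]
-1 0.46 [ 593.92 -205.28   30.04] [-0.43  0.76  1.05  1.74 -0.79  1.16 -2.21]
1 0 [ 593.17 -190.97  143.16] [-0.5   0.35  0.64  1.79  0.2   1.02  0.06]
1 0.23 [ 593.88 -204.65   87.43] [-0.28  0.42  0.57  1.76 -0.1   0.97  0.35]
1 0.46 [ 593.92 -205.28   30.04] [-0.08  0.54  0.5   1.72 -0.38  1.01  0.63]
```

View pics/c6.png

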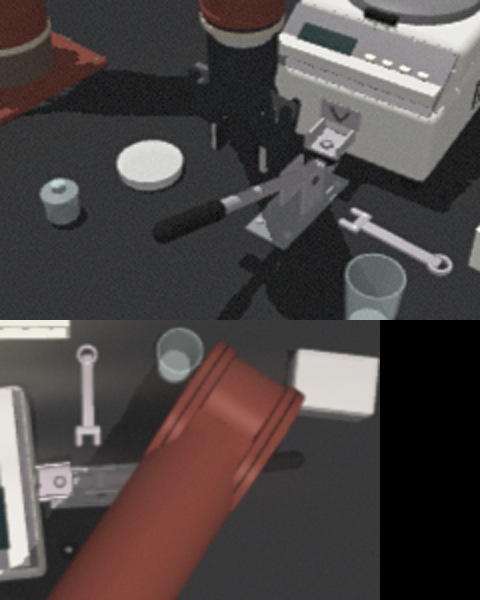

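View pics/w6.png

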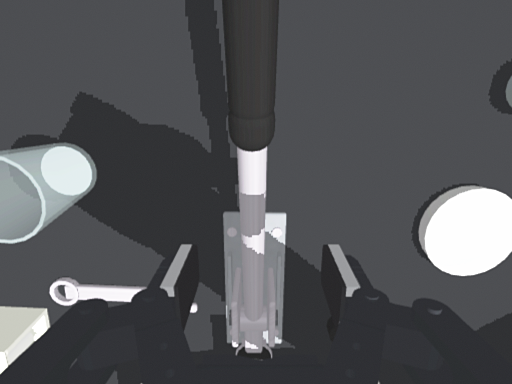

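The jack stands with its saddle end under the lug. In w6 the grip is centred at column 251 and the base rear corners are at (224,214) and (286,214). Verifying the numbers.

```bash
python3 - <<'E'
from h import *
np.set_printoptions(precision=1,suppress=True)
w=np.load('pics/w6.npz')
a=onplane(w,224,213.5,6);b=onplane(w,286,213.5,6);m=(a+b)/2
th=np.radians(93);d=np.array([np.cos(th),np.sin(th)])
print(a,b,'width',np.linalg.norm(a-b),'O',m[:2]+85*d,'saddle',m[:2]+144*d)
e=bydepth(w,w['d'],251,120);print('inner end',e,'exp',[*(np.array([580.9,43.1])-d*202.5*np.cos(.38)),56+202.5*np.sin(.38)])
for v in (20,60,90):
    row=w['p'][v].max(1); 
    h=bydepth(w,w['d'],251,v)
    dd=w['d'][v]; cols=[u for u in range(200,300) if abs(dd[u]-dd[251])<25]
    l,r=onplane(w,cols[0]-.5,v,h[2]-8),onplane(w,cols[-1]+.5,v,h[2]-8)
    print(v,h,cols[0],cols[-1],(l+r)/2,np.linalg.norm(l-r))
    s=((l+r)/2)[:2]-np.array([580.9,43.1]); print(' lateral',s@[d[1],-d[0]],'along',s@d)
E
python3 - <<'E'
import cv2
cv2.imwrite('pics/t6z.png',cv2.resize(cv2.imread('pics/top6.png')[150:200,215:345],None,fx=6,fy=6,interpolation=cv2.INTER_CUBIC))
E
```

```text
[614.6 -40.5   6. ] [552.7 -43.9   6. ] width 61.97598185384351 O [579.2  42.7] saddle [576.1 101.6]
inner end [ 589.2 -145.7  142.8] exp [np.float64(590.7420167257101), np.float64(-144.69686642618126), np.float64(131.111395056129)]
20 [ 590.7 -186.5  159.5] 223 277 [ 591.4 -188.   151.5] 23.31689408382555
 lateral -1.6501657272517078 along -231.28338085783048
60 [ 590.1 -172.   154.7] 225 276 [ 590.6 -172.7  146.7] 23.557523841043054
 lateral -1.6427394737483298 along -215.9679607092085
90 [ 589.7 -159.8  148.4] 227 274 [ 590.1 -159.7  140.4] 23.254321659919334
 lateral -1.3981442135001638 along -203.0225677468314
```

View pics/t6z.png

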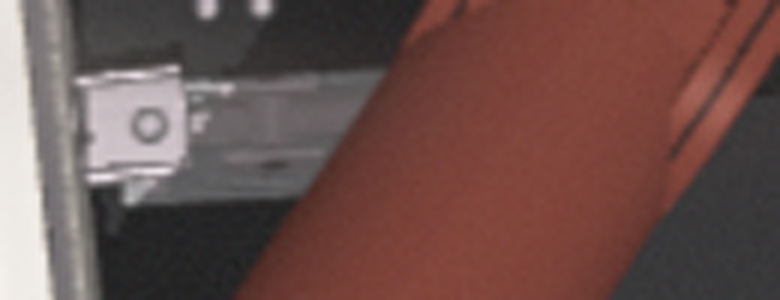

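```bash
cat > g.py <<'E'
from station import *
from h import *
np.set_printoptions(precision=2,suppress=True)
O=np.array([579.4,43.0]); th=np.radians(93); d=np.array([np.cos(th),np.sin(th),0]); lat=np.array([d[1],-d[0],0])
def pose(q,adv=6,rad=248):
    s=.38-q; P=np.array([*O,56])-d*rad*np.cos(s)+np.array([0,0,rad*np.sin(s)])
    tz=-(np.sin(s)*d+np.cos(s)*np.array([0,0,1])); tx=-lat; ty=np.cross(tz,tx)
    return P+adv*tz, R.from_matrix(np.c_[tx,ty,tz]).as_rotvec()
E
cat > gr.py <<'E'
from g import *
move_to(*pose(0,-60)); print(get_position(),get_contact_force())
move_l(*pose(0,-15),feed=100); print(get_contact_force())
move_l(*pose(0,6),feed=60); print(get_contact_force(),get_position())
p,D=grab_frame("wrist"); cv2.imwrite("pics/w7.png",p)
p,D=grab_frame("scene"); cv2.imwrite("pics/s7.png",p)
a=cv2.resize(cv2.imread('pics/s7.png')[130:290,120:360],(480,320),interpolation=cv2.INTER_CUBIC);b=cv2.resize(cv2.imread('pics/w7.png'),(370,278))
o=np.zeros((600,480,3),np.uint8);o[:320]=a;o[320:598,:370]=b;cv2.imwrite('pics/c7.png',o); print(get_t())
E
python3 gr.py
```

```text
Traceback (most recent call last):
  File "gr.py", line 2, in <module>
    move_to(*pose(0,-60)); print(get_position(),get_contact_force())
    ~~~~~~~^^^^^^^^^^^^^^
station.Unreachable: the arm cannot take that pose within its joint ranges
```

```bash
sed -i 's/tx=-lat/tx=lat/' g.py
cat > t.py <<'E'
from g import *
print(get_position(),get_joint_positions())
for a in (-100,-80,-60,-15,6): print(a,pose(0,a)[0],solve_ik(*pose(0,a)))
for q in (.1,.2,.3,.4,.46,.48):print(q,solve_ik(*pose(q)))
E
python3 t.py
```

```text
[581.58 -80.77 169.77] [-0.92  0.61  1.36  1.75 -0.63  1.3  -2.49]
-100 [ 589.51 -149.95  240.85] [-0.62  0.24  0.68  1.69  0.24  1.23  0.02]
-80 [ 589.9  -157.36  222.28] [-0.6   0.26  0.68  1.72  0.23  1.19  0.02]
-60 [ 590.29 -164.77  203.71] [-0.58  0.28  0.67  1.74  0.23  1.15  0.03]
-15 [ 591.16 -181.44  161.92] [-0.53  0.32  0.65  1.78  0.21  1.06  0.04]
6 [ 591.57 -189.22  142.42] [-0.51  0.35  0.64  1.79  0.2   1.02  0.05]
0.1 [-0.41  0.37  0.62  1.78  0.07  0.99  0.18]
0.2 [-0.31  0.41  0.58  1.77 -0.06  0.97  0.31]
0.3 [-0.22  0.45  0.55  1.76 -0.19  0.98  0.44]
0.4 [-0.13  0.5   0.52  1.74 -0.31  0.99  0.56]
0.46 [-0.08  0.53  0.5   1.72 -0.38  1.01  0.63]
0.48 [-0.07  0.54  0.49  1.72 -0.4   1.01  0.65]
```

```bash
sed -i 's/pose(0,-60)/pose(0,-100)/' gr.py; python3 gr.py
```

```text
[ 589.33 -150.03  240.61] [-0.67 -0.1  -0.01]
[-0.1   0.25 -0.58]
[ 1.34 -0.07 -0.18] [ 591.33 -189.45  142.11]
18.8667
```

View pics/c7.png

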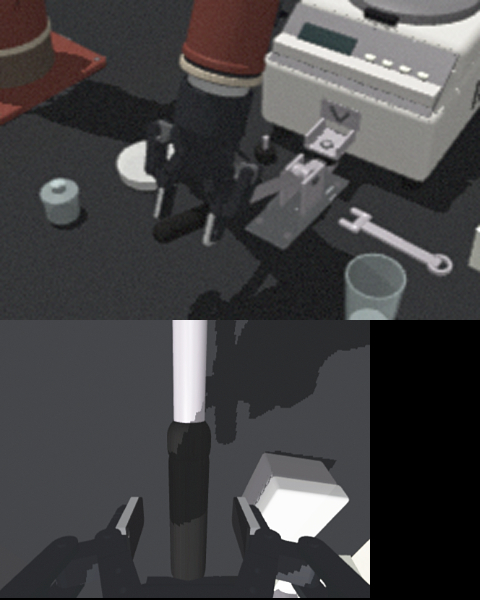

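The handle is centred between the fingers: col 189 in the lower crop, with the fingers at about 130 and 248. Gripping it and following the arc.

```bash
cat > pr.py <<'E'
from g import *
move_gripper(15,60); print('open',get_opening(),get_contact_force())
for q in np.arange(.04,.4601,.042):
    move_l(*pose(q),feed=45); f=np.array(get_contact_force()); print(round(q,3),f,np.array(get_position())-pose(q)[0],round(get_opening(),1))
    if np.linalg.norm(f)>60: print('STOP');break
p,D=grab_frame("scene"); cv2.imwrite("pics/s8.png",p);np.savez('pics/s8.npz',p=p,d=D,**get_calibration('scene'))
p,D=grab_frame("top"); cv2.imwrite("pics/t8.png",p)
a=cv2.resize(cv2.imread('pics/s8.png')[110:290,120:390],(600,400),interpolation=cv2.INTER_CUBIC)
cv2.imwrite('pics/c8.png',a); print(get_t())
E
python3 pr.py
```

```text
open 21.69929136532705 [-0.79  0.51  0.62]
0.04 [-0.56  0.3   1.6 ] [-0.09 -0.21 -0.03] 22.1
0.082 [-0.12 -0.1   1.08] [-0.03 -0.19  0.1 ] 22.3
0.124 [-0.   -0.57  1.26] [-0.   -0.05  0.1 ] 22.1
0.166 [0.63 0.91 1.23] [-0.01  0.06  0.06] 22.2
0.208 [ 1.09 -0.03  1.65] [-0.02  0.15  0.04] 21.9
0.25 [-1.25  3.97 11.68] [0.81 0.49 1.11] 22.3
0.292 [-0.53  2.97 11.73] [0.98 0.52 1.26] 22.0
0.334 [-0.98  2.34 12.54] [1.18 0.51 1.38] 22.0
0.376 [ 0.9   3.2  12.43] [1.36 0.49 1.49] 21.8
0.418 [-0.46  2.66 12.47] [1.49 0.44 1.59] 22.3
0.46 [ 1.    2.29 12.06] [1.61 0.38 1.68] 22.1
23.5917
```

View pics/c8.png

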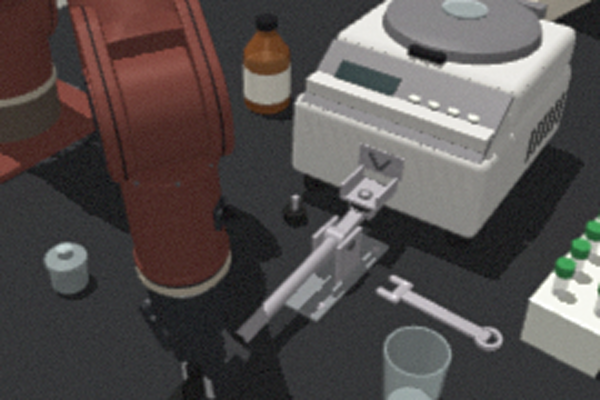

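Loading began at about 0.22 rad and holds about 12 N, as predicted. Now pressing gently onto the stop.

```bash
cat > st.py <<'E'
from g import *
for q in (.466,.472,.478,.484,.49):
    move_l(*pose(q),feed=20); hold(.1); f=np.array(get_contact_force()); print(round(q,3),f,np.array(get_position())-pose(q)[0])
    if f[2]>24: break
hold(.5); print(get_contact_force(),get_position(),get_opening(),get_t())
s=.38-.46; print('expected at stop',pose(.46)[0])
p,D=grab_frame("scene");c=get_calibration('scene');cv2.imwrite('pics/s9.png',p);np.savez('pics/s9.npz',p=p,d=D,**c)
p,D=grab_frame("top");c=get_calibration('top');cv2.imwrite('pics/t9.png',p);np.savez('pics/t9.npz',p=p,d=D,**c)
t0=np.load('pics/top0.npz');s0=np.load('pics/scene0.npz');s9=np.load('pics/s9.npz');t9=np.load('pics/t9.npz')
print('boss height top', bydepth(t0,t0['d'],239,171),bydepth(t9,t9['d'],239,171))
a=cv2.resize(s9['p'][110:290,200:400],(400,360),interpolation=cv2.INTER_CUBIC);b=cv2.resize(t9['p'][60:300,150:420],(390,347))
o=np.zeros((360,800,3),np.uint8);o[:,:400]=a;o[:347,405:795]=b;cv2.imwrite('pics/c9.png',o)
E
python3 st.py
```

```text
0.466 [ 0.72  1.82 12.69] [1.62 0.37 1.93]
0.472 [-1.16  2.29 16.72] [1.62 0.29 2.26]
0.478 [-2.86  3.37 21.37] [1.65 0.23 2.86]
0.484 [-4.97  3.69 27.61] [1.75 0.17 3.48]
[-4.78  3.97 27.47] [ 594.04 -202.55   27.78] 21.92956743959105 25.4917
expected at stop [ 592.31 -203.39   30.2 ]
boss height top [576.86 104.92  69.73] [575.25 104.4   81.93]
```

View pics/c9.png

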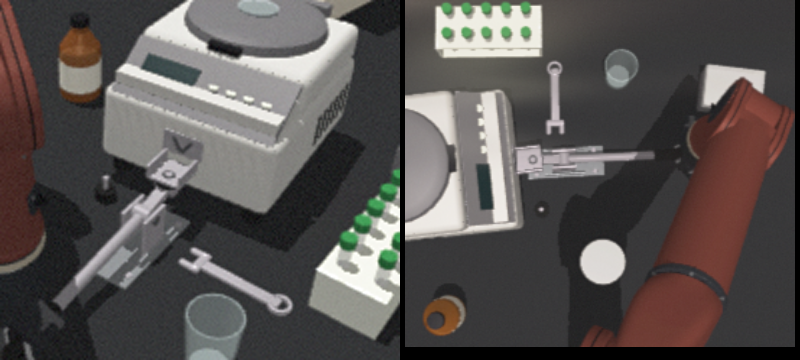

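The lug has risen about 12 mm or a little more, against 9.8 mm needed. The stop is felt, since force climbs steeply past 0.466 rad, and the bystanders look in place. Handing in.

```bash
python3 -c "
from station import *
print(get_contact_force(),get_position(),get_t()); print(finish_job())"
```

```text
[-5.77846486  3.33815629 27.47835854] [ 594.02643248 -202.5454022    27.77353589] 25.5917
the job is handed in; nothing more can be done
None
```

I set the jack under the centrifuge's lug and pressed the handle to its stop. I handed the job in at 25.6 s, still gripping and pressing the handle. The hand-in gives no verdict, so what follows is from my own checks.

**Placing the jack:** I carried it by its cheeks, set it flat and released it. Afterwards I measured the saddle at about (576, 102) mm and the lift point at about (578, 102) mm, roughly 2 mm apart. I did not measure the saddle's position again after lifting; the last pictures show the jack in the same place.

**Lifting:** The load came on between 0.21 and 0.25 rad of lever, with about 12 N on the handle. It rose to 27 N once past 0.466 rad, which I took as the stop.

**Last checks:**
- **Lift height:** top-camera depth put the lug about 12 mm higher, roughly 0.037 rad of tilt against the 0.03 rad needed. The predicted rise is nearer 15 mm.
- **Bystanders:** those visible looked undisturbed in the last pictures, but I did not measure them. The arm hides part of the tip box, and the weighing bottle is out of the last crop.

**Disagreements:**
- Sizes came out 1–3 mm small, such as the base width at 61–62 mm against 64 mm.
- The lug's front edge and its boss put the lift point about 2–3 mm apart.
- The hand was about 1.7 mm to the side of its commanded line at the end, with about 5 N of side force.

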